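# Hook the sample basket out of a crucible furnace

## Task

The small crucible furnace has cooled and the fired sample has to come out. Swing the furnace lid right over until it stays open by itself, take the lifting hook from its fork, hook the stirrup of the steel basket down in the bore, draw the basket out and stand it gently upright on the grey heat-proof mat with the sample still in it. Then unhook it and hang the hook back across its fork, leaving the lid open and the other things on the bench where they are.

Things in the scene. Friction and masses are not known exactly. Their poses are not given: they have to be found in the camera images.
- furnace: Crucible furnace, fixed: white box 170 x 170 mm, steel deck 145 mm up, black control panel on its front. Origin under its centre; -x is its front (panel, lid handle), +x its back (hinge). In the middle of the deck a round ceramic-lined bore 86 mm wide, rim 145 mm up, goes 125 mm down to a flat floor 20 mm above the bench. Yaw about -0.79.
- bore_mouth (a point): Centre of the bore's mouth, 145 mm above the bench. Axes as the furnace.
- furnace_lid (a joint): Lid angle, rad: 0 shut (at the start), growing as the front edge swings up and back, 1.95 on its stop. The lid (250 g, disc 116 mm wide, 13 mm thick, 9 mm ceramic plug under it) falls shut below about 1.4; past about 1.5 it falls back on to its stop, damped, and stays. No spring.
- lid_hinge (a point): Middle of the lid's hinge axis, which runs along the furnace's y: 66 mm behind the bore's centre, 155 mm above the bench. The open lid leans up and back from here, so the space above the bore is free. A wall shelf overhangs the back of the bench, where x - y is above about 1.0 m, from about 0.35 m up: keep the gripper clear of it.
- lid_handle (a point): Middle of the lid's round black bar handle, 13 mm thick along the furnace's y, 60 mm free between its side arms. Shut: 165 mm in front of the hinge, 30 mm above it (185 mm above the bench), 41 mm in front of the lid's edge, so one finger fits in front and one behind from above. It swings with the lid; the bar turns between the fingers.
- basket: Perforated steel basket, about 250 g, on the bore's floor: cup 70 mm wide (79 mm over the stirrup's feet), 40 mm high, open above. Origin: centre of its underside. A fixed upright stirrup of 6 mm wire spans it in its y-z plane, arched to a peak over the centre, 37 mm free between peak and cup rim. Starts within 4 mm of the bore's middle, yaw within 0.3 rad of the furnace's.
- stirrup (a point): Centre of the stirrup's wire at its peak, 80 mm above the basket's underside (45 mm below the bore's mouth at the start). The wire runs along the basket's y here; a hook goes under it along the basket's +x or -x.
- sample: White fired lump, about 34 x 33 x 27 mm, 30 g, loose in the basket. Origin at the centre of its underside.
- hook: Lifting hook, 140 g. Origin: centre of its wooden T-handle bar, 90 (x) x 16 (y) x 18 mm (z). A 6 mm shank goes 76 mm down from its middle, steps 9.5 mm to -x and ends in a J open upward, its point to +x. J: x from -12.5 to +12.5 mm, 13 mm free inside, point's top 101 mm and lowest point 115.5 mm below the origin. It hangs from the fork; grip the bar across its 16 mm, fingers down.
- hook_seat (a point): The bottom of the inside of the J, where the wire of a hung load lies: straight below the handle's centre by 109.5 mm.
- hook_rest: Fixed stand for the hook: dark base 110 x 80 mm, two bent 9 mm steel rods as a fork: prongs along x at y = -24 and +24 mm, open to -x, 39 mm free between them. Origin under the base's centre. The prongs' flat part (x -28 to +8 mm, top 149.5 mm above the bench) lies between raised ends 10 mm higher; there the handle bar lies across, along y.
- rest_cradle (a point): Where the handle's centre lies when the hook hangs properly: in the middle of the fork, 10 mm to -x of the stand's origin and 158.5 mm above the bench; axes as the stand. The bar lies along its y, either way round.
- heat_mat: Grey square heat-proof board 140 x 140 x 8 mm, fixed flat on the bench. Origin under its centre, its top 8 mm above the bench. Mat and hook stand swap places from time to time.
- wash_bottle: Bystander: white wash bottle with red cap, 194 mm high, at the back of the bench.
- stoppered_flask: Bystander: small conical flask with a red stopper, 129 mm high, at the back of the bench.
- watch_dish: Bystander: shallow white porcelain dish 66 mm wide, at the right.

How it is judged (in metres and radians):
On the way, in this order (a step that is already met when the one before it is completed fails the run):
1. the lid stands open past over-centre, let go of (value of joint furnace_lid above 1.75 rad and contact force between the fingers and furnace below 0.2 N), for 0.3 s.
2. the basket hangs on the hook, wholly above the bore's mouth (z of basket in the frame of furnace above 0.147 m and contact force between hook and basket above 0.5 N and contact force between each of the fingers, furnace and basket below 0.2 N), for 0.1 s.
3. the basket stands upright on the mat, free of the hook (x of basket in the frame of heat_mat between -0.045 and 0.045 m and y of basket in the frame of heat_mat between -0.045 and 0.045 m and z of basket in the frame of heat_mat between 0.004 and 0.012 m and angle between basket's own z axis and vertical below 0.1 rad and contact force between hook and basket below 0.1 N and linear speed of basket below 0.02 m/s), for 0.2 s.
At the end, for the whole second after the job is handed in: Lid open by itself (over 1.75). Basket upright (0.1 rad), still, on the mat, centre within 45 mm of its middle along each side, sample inside, hook off. Hook hangs still in its fork, bar across both prongs: centre within 16 mm along and 18 mm across the prongs and 6 mm in height of the cradle point (all of step 3 and value of joint furnace_lid above 1.75 rad and distance between sample and basket below 0.045 m and x of hook in the frame of rest_cradle between -0.016 and 0.016 m and y of hook in the frame of rest_cradle between -0.018 and 0.018 m and z of hook in the frame of rest_cradle between -0.006 and 0.006 m and angle between hook's own z axis and vertical below 0.15 rad and linear speed of hook below 0.03 m/s); the robot touches nothing.
It fails at once if the sample falls out of the basket (distance between sample and basket above 0.06 m).
It fails at once if the basket is banged down on the mat (more than 30 N) (contact force between basket and heat_mat above 30 N).
It fails at once if a bystander is pushed more than 20 mm (distance of any of wash_bottle, stoppered_flask, watch_dish from where it was at the start of the episode above 0.02 m).
It also fails if it takes over 70 s, if anything falls off the work surface, if the arm or the gripper's body presses on something with over 40 N, if the wrist force passes 120 N, or if a joint passes its speed limit or range.

## Robot

A 6-joint arm with a two-finger parallel gripper is mounted at the origin on a cart in front of the work surface, level with it; the furniture and walls round the work are solid. World frame = base frame: x ahead of the robot, y to its left, z up, the work surface at z = 0. Lengths are in mm, angles in rad, forces in N, time in s.
With the tool pointing down it reaches from about 350 to 1000 mm from the base axis. Payload 7.1 kg.
Tool frame: the origin (TCP) lies between the finger pads; the fingertips stand 11 mm ahead of it and the grasp point (between the pads) lies 8 mm behind it; z points along the fingers, y is the line along which they close (so a half turn about z gives the same grasp; the last joint's range is limited). The gripper opens to 85 mm and grips with 20 to 120 N. Pads are 22 mm wide; open, the fingers measure 114 mm over their backs; the gripper's body (76 mm by 85 mm) begins 54 mm behind the grasp point. The pads swing forward as they close: fully open they stand 13 mm farther back than shut.
Start: joints at [-1.214, 0.423, 1.63, -0, 1.089, -0.019], TCP at [229.402, -581.36, 213.919] pointing down, gripper open.
Joint ranges: [-3, 3], [-0.9, 2.11], [0.09, 2.58], [-1.31, 4.45], [0.11, 2.69], [-2.54, 2.54]. Speed limits (rad/s): [2.39, 2.39, 3.01, 3.14, 3.14, 3.14].

## Interface

Orientations are given as a rotation vector (axis times angle).
In Python, from cell import sensors, snapshot, camera_params, ticket, boxes_of, masks_of, spot_point gives the robot as it stands.
- The arm moves only by the tool apply_moves, never from a script. Its argument "motion" is a list of rows, each a list of 3 entries, a list of its own where there are three numbers: the shift along the tool's x, y, z in mm, then the turn, a rotation vector about the tool's x, y, z in rad, then the finger opening in mm, from 0 to 85.4. In form: [[[tx, ty, tz], [ax, ay, az], gripper], ...]. A call has 1 to 12 rows; each row shifts and turns the commanded pose from where the row before left it, along the tool's axes as they then stand; what a row does not reach is not made up. A row lasts 1/8 s, in which the tool goes at most 62.5 mm and 10.7 degrees, less where a joint would pass 70% of its speed; a pose out of reach is approached as far as the arm can. A call is refused whole if a number of a shift passes 62.5 or a number of a turn 0.188, either way. A call with a gripper value outside its range is refused whole. The fingers move at their own pace and stop on an object; "force" is the grip in N (left out, the last holds). Time passes only in rows, so rows that do not move let the fingers close. It gives the time, the measured TCP pose, the force, the opening and the grip force at its end, in the units of the state.
- sensors.state(): the state, without advancing time (a new reading comes with each control period).
- snapshot(name): name is "scene" or "top" or "wrist"; returns the picture (384x512x3 uint8, red, green, blue); there is no depth.
- camera_params(name): a dict with "fx", "fy", "cx", "cy" (pixels), "k1" (the pictures are not rectified: a ray, as slopes to the right and down, at radius r is drawn at 1 + k1 r^2 times it, then the intrinsics apply), "position" and "orientation" of the camera in the world; the wrist camera has in their place "tool_from_camera" (4x4, takes a point from camera to tool coordinates, whose origin is the TCP and whose axes are the flange's). Camera axes: x right, y down, z forward; pixel columns grow to the right and rows downward; lengths in mm; the calibration is good to about 2 mm. A picture is of the moment at which its call begins: read the wrist's pose just before it. camera_params takes no time and is no camera call.
- ticket.finish_job(): hands the job in; it is judged then, once.
Trained networks look in the newest picture that a camera, given by its name, has taken for a name from the list of things; names that differ only in an ending like _2 or _b are one class to them, and where a whole thing is asked for, a point or a joint stands for the part that bears it (a point fixed in the world has none). Each returns a list of dicts, best first, with "p" (0 to 1); they miss things now and then, are a little off and sometimes report something else, mostly with a low value. They report only what shows in the picture. A call takes as long as a camera call.
- boxes_of(name, camera): "position" ([column, row] in pixels, amid what is visible of it).
- masks_of(name, camera): "pixels" (384x512 bool, what is visible of it) and "position" ([column, row] in pixels, amid what is visible of it).
- spot_point(name, camera): "position" ([column, row] in pixels: a listed point, or the origin of a listed thing).
The state is a dict: "time": time; "joint_pos": joint angles; "qvel": joint speeds; "joint_efforts": joint torques, N m; "ee_pos": TCP position; "eef_rot": TCP orientation; "contact_force": force on the tool from outside, world axes, zero at the start; "moment": the same for the moment, N m; "grip_width": opening from 0.0 (shut) to 1.0 (fully open); "grasp_force": force on a finger pad.
Only numpy, scipy, OpenCV 4.12 (cv2) and the standard library are available. Lean on these libraries where they do the work, as an engineer would, in place of code of your own. Each camera call takes 0.05 s, during which the arm holds its last target. There are 200 camera calls.

## Working session

There is one attempt and no reset: what is moved stays moved. The work goes in short steps, Python scripts to look and compute and a tool call to move; the robot and the scene stay as the last step left them, time stands still between calls to the robot, and variables do not carry over. Pictures are saved under pics/ and viewed, at most 10 in all, crops included, and the job is handed in when it is done.

Besides the shell and the picture viewer there is one more tool, called after "Call:" in YAML: its name, and indented under it one key for each argument. apply_moves: Moves the arm, as the interface text tells. Its arguments: {"type":"object","properties":{"motion":{"type":"array","items":{"type":"array"}},"force":{"type":"number"}},"required":["motion"]}

```bash
ls; mkdir -p pics
cat > h.py <<'E'
import numpy as np, cv2
from scipy.spatial.transform import Rotation as R
from cell import sensors, snapshot, camera_params, ticket, boxes_of, masks_of, spot_point
def T_of(name):
    p=camera_params(name)
    if name=='wrist':
        s=sensors.state(); T=np.eye(4); T[:3,:3]=R.from_rotvec(s['eef_rot']).as_matrix(); T[:3,3]=s['ee_pos']
        return p,T@np.array(p['tool_from_camera'])
    o=np.array(p['orientation']); T=np.eye(4)
    T[:3,:3]=o if o.shape==(3,3) else R.from_rotvec(o).as_matrix(); T[:3,3]=p['position']
    return p,T
def ray(p,T,px):
    d=np.array([(px[0]-p['cx'])/p['fx'],(px[1]-p['cy'])/p['fy']]); u=d.copy()
    for _ in range(20): u=d/(1+p['k1']*(u@u))
    v=T[:3,:3]@np.array([u[0],u[1],1]); return T[:3,3].copy(),v/np.linalg.norm(v)
def atz(r,z): return r[0]+r[1]*(z-r[0][2])/r[1][2]
def tri(rs):
    A=np.zeros((3,3));b=np.zeros(3)
    for o,d in rs:
        P=np.eye(3)-np.outer(d,d);A+=P;b+=P@o
    x=np.linalg.solve(A,b); return x,[float(np.linalg.norm((np.eye(3)-np.outer(d,d))@(x-o))) for o,d in rs]
def proj(p,T,X):
    c=np.linalg.inv(T)@np.append(X,1); u=c[:2]/c[2]; u=u*(1+p['k1']*(u@u)); return u*[p['fx'],p['fy']]+[p['cx'],p['cy']]
E
python3 - <<'E'
from h import *
np.set_printoptions(precision=1,suppress=True)
s=sensors.state();print(s)
for c in ['scene','top','wrist']:
    print(c,camera_params(c))
    im=snapshot(c)[:,:,::-1]; cv2.imwrite(f'pics/{c}0.png',im)
rays={}
for n in ['furnace','bore_mouth','lid_hinge','lid_handle','hook','hook_rest','rest_cradle','heat_mat','hook_seat','wash_bottle','stoppered_flask','watch_dish']:
    for c in ['scene','top']:
        r=spot_point(n,c)
        for q in r[:2]:
            print(n,c,round(q['p'],2),q['position'])
        if r: rays.setdefault(n,[]).append(ray(*T_of(c),r[0]['position']))
    if len(rays.get(n,[]))==2: print('  TRI',n,*tri(rays[n]))
E
```

```text
pics
{'time': 0.0, 'joint_pos': array([-1.2,  0.4,  1.6,  0. ,  1.1, -0. ]), 'qvel': array([ 0., -0., -0.,  0., -0., -0.]), 'joint_efforts': array([  0. , -55.7, -28.2,   0. ,   0. ,   0. ]), 'ee_pos': array([ 229.2, -580.8,  213.1]), 'eef_rot': array([-3.1, -0.6,  0. ]), 'contact_force': array([-0.2,  0.1,  0.3]), 'moment': array([ 0., -0., -0.]), 'grasp_force': 0.0, 'grip_width': 0.9992709875065308}
scene {'fx': 454.62414687525757, 'fy': 454.62414687525757, 'cx': 260.5885643507586, 'cy': 189.52614348164883, 'k1': -0.1049734563762339, 'position': array([-365.3, -800.9,  960.5]), 'orientation': array([-2. ,  1.1, -0.5])}
top {'fx': 391.5948749240881, 'fy': 391.5948749240881, 'cx': 253.12937115547766, 'cy': 193.38103525719768, 'k1': -0.13140924970469592, 'position': array([ 248.4, -240.3, 1216.1]), 'orientation': array([-2.1,  2.1, -0.2])}
wrist {'fx': 313.002748312301, 'fy': 313.002748312301, 'cx': 259.79146408646073, 'cy': 193.17246579752634, 'k1': 0.01764534518479113, 'tool_from_camera': array([[  -0. ,   -0.9,   -0.3,   83.4],
       [   1. ,   -0. ,   -0. ,    0. ],
       [   0.
[... 916 characters left out ...]
83 [309.7, 201.0]
  TRI rest_cradle [ 467.5 -397.6  153.8] [5.1354964817554345, 5.135496481755527]
heat_mat scene 0.61 [241.3, 266.2]
heat_mat top 0.78 [259.2, 247.2]
  TRI heat_mat [ 357.3 -261.5  -25.4] [3.2212039529396037, 3.2212039529396237]
hook_seat scene 0.44 [308.3, 217.3]
wash_bottle scene 0.68 [323.4, 211.5]
wash_bottle top 0.58 [289.2, 148.6]
wash_bottle top 0.26 [315.9, 168.4]
  TRI wash_bottle [ 670.2 -358.6   16. ] [4.496675270344272, 4.496675270344248]
stoppered_flask top 0.76 [314.2, 167.4]
watch_dish scene 0.8 [310.2, 298.1]
watch_dish scene 0.57 [308.9, 218.2]
watch_dish top 0.81 [332.3, 249.2]
  TRI watch_dish [ 349.3 -490.3    2.7] [0.18025051749445734, 0.180250517494426]
```

View pics/scene0.png

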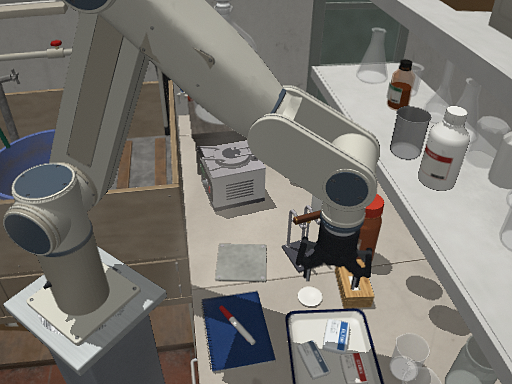

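View pics/top0.png

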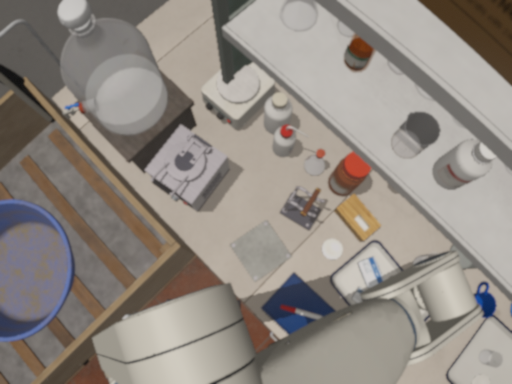

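Both pictures agree. Furnace is at scene (235,170) / top (188,170), hook on its fork at scene (307,218) / top (306,203), mat at scene (241,262) / top (259,248). Next I'll look from the wrist above the furnace.

```bash
cat >> h.py <<'E'
def Rdown(h,tilt=0):  # tool z down, tool x heading h
    c,s=np.cos(h),np.sin(h); return np.array([[c,s,0],[s,-c,0],[0,0,-1.]])
def cur():
    s=sensors.state(); return np.array(s['ee_pos']),R.from_rotvec(s['eef_rot']).as_matrix()
def plan(way,grip,step=40,start=None):
    """way: list of (pos,R[,n]) world; prints rows in tool axes"""
    P,M=start or cur(); rows=[]
    for w in way:
        p,m=np.array(w[0],float),w[1]; rv=R.from_matrix(M.T@m).as_rotvec()
        n=w[2] if len(w)>2 else max(1,int(np.ceil(max(np.linalg.norm(p-P)/step,np.linalg.norm(rv)/0.15))))
        for i in range(n):
            t=p if i==n-1 else P+(p-P)/(n-i)
            rv=R.from_matrix(M.T@m).as_rotvec()/(n-i); rv=np.round(rv,3)
            sh=np.round(M.T@(t-P),0 if i<n-1 else 1); P=P+M@sh; M=M@R.from_rotvec(rv).as_matrix()
            rows.append([sh.tolist(),rv.tolist(),grip])
    for k in range(0,len(rows),12): print(str(rows[k:k+12]).replace('-0.0,','0,').replace('-0.0]','0]').replace('.0,',',').replace('.0]',']'))
    return P,M
E
python3 - <<'E'
from h import *
p,m=cur()
D=Rdown(.785)
plan([([300,-500,330],m),([520,-250,360],Rdown(.6)),([500,0,360],D)],85,50)
E
```

```text
[[[24, -12, -29], [0, 0, 0], 85], [[24, -13, -29], [0, 0, 0], 85], [[24, -12, -29], [0, 0, 0], 85], [[23.5, -12.8, -29.1], [0, 0, 0], 85], [[42, -22, -4], [0, 0, -0.032], 85], [[43, -20, -4], [0, 0, -0.032], 85], [[44, -19, -4], [0, 0, -0.032], 85], [[44, -17, -4], [0, 0, -0.032], 85], [[45, -16, -5], [0, 0, -0.032], 85], [[45, -15, -4], [0, 0, -0.032], 85], [[46, -13.4, -5], [0, 0, -0.032], 85], [[21, -36, 0], [0, 0, -0.031], 85]]
[[[22, -36, 0], [0, 0, -0.031], 85], [[23, -35, 0], [0, 0, -0.031], 85], [[24, -34, 0], [0, 0, -0.031], 85], [[25, -33, 0], [0, 0, -0.031], 85], [[25.9, -33.1, 0], [0, 0, -0.03], 85]]
```

Call:
apply_moves:
  motion:
    - [[24,-12,-29],[0,0,0],85]
    - [[24,-13,-29],[0,0,0],85]
    - [[24,-12,-29],[0,0,0],85]
    - [[23.5,-12.8,-29.1],[0,0,0],85]
    - [[42,-22,-4],[0,0,-0.032],85]
    - [[43,-20,-4],[0,0,-0.032],85]
    - [[44,-19,-4],[0,0,-0.032],85]
    - [[44,-17,-4],[0,0,-0.032],85]
    - [[45,-16,-5],[0,0,-0.032],85]
    - [[45,-15,-4],[0,0,-0.032],85]
    - [[46,-13.4,-5],[0,0,-0.032],85]
    - [[21,-36,0],[0,0,-0.031],85]

```text
time: 2.85
ee_pos: [519.0, -207.2, 360.2]
eef_rot: [2.985, 0.977, 0.002]
contact_force: [-0.0, 0.4, 0.4]
grip_width: 0.994
grasp_force: 0.0
```

Call:
apply_moves:
  motion:
    - [[22,-36,0],[0,0,-0.031],85]
    - [[23,-35,0],[0,0,-0.031],85]
    - [[24,-34,0],[0,0,-0.031],85]
    - [[25,-33,0],[0,0,-0.031],85]
    - [[25.9,-33.1,0],[0,0,-0.03],85]
    - [[0,0,0],[0,0,0],85]

```text
time: 3.6
ee_pos: [499.6, 2.1, 360.2]
eef_rot: [-2.9, -1.206, -0.001]
contact_force: [0.5, -0.2, -0.2]
grip_width: 0.998
grasp_force: 0.0
```

```bash
cat > look.py <<'E'
import sys,pickle
from h import *
np.set_printoptions(precision=1,suppress=True)
# usage: look.py cam tag names... ; accumulates rays in rays.pkl
cam,tag,names=sys.argv[1],sys.argv[2],sys.argv[3:]
try: D=pickle.load(open('rays.pkl','rb'))
except Exception: D={}
p,T=T_of(cam); im=snapshot(cam)[:,:,::-1].copy()
print(sensors.state()['ee_pos'])
for n in names:
    for q in spot_point(n,cam)[:1]:
        print(n,round(q['p'],2),q['position']); D.setdefault(n,[]).append((cam,tag,q['p'],ray(p,T,q['position'])))
        cv2.circle(im,tuple(int(v) for v in q['position']),3,(0,0,255),-1)
    rs=[d for d in D.get(n,[]) if d[2]>.3]
    if len(rs)>1: print('   ',[d[0]+d[1] for d in rs],*tri([d[3] for d in rs]))
cv2.imwrite(f'pics/{cam}{tag}.png',im); pickle.dump(D,open('rays.pkl','wb'))
E
python3 look.py wrist 1 bore_mouth lid_hinge lid_handle furnace
for c in top scene; do python3 look.py $c 1 bore_mouth lid_hinge lid_handle furnace hook hook_rest rest_cradle heat_mat watch_dish wash_bottle stoppered_flask; done
```

```text
[499.8   0.9 360.2]
bore_mouth 0.62 [343.1, 135.0]
lid_hinge 0.78 [405.5, 127.9]
lid_handle 0.92 [257.6, 156.9]
furnace 0.7 [305.5, 292.4]
[500.1  -0.9 360. ]
bore_mouth 0.88 [184.1, 159.7]
    ['wrist1', 'top1'] [591.5 -46.3 149.8] [1.6156651265028843, 1.6156651265028432]
lid_hinge 0.7 [197.4, 142.1]
    ['wrist1', 'top1'] [642.9 -85.2 161.1] [0.7678689217227692, 0.7678689217229159]
lid_handle 0.86 [161.4, 184.9]
    ['wrist1', 'top1'] [508.1   9.3 182.9] [3.219208252278071, 3.2192082522780567]
furnace 0.69 [193.6, 176.3]
    ['wrist1', 'top1'] [486.6 -88.9 305.3] [17.71135284302981, 17.711352843029747]
hook 0.74 [263.4, 247.1]
hook_rest 0.85 [296.7, 211.7]
rest_cradle 0.63 [310.1, 203.2]
heat_mat 0.65 [261.9, 247.9]
watch_dish 0.6 [331.6, 249.7]
wash_bottle 0.89 [285.6, 148.9]
stoppered_flask 0.97 [315.5, 166.9]
[500.   0. 360.]
bore_mouth 0.64 [231.5, 156.7]
    ['wrist1', 'top1', 'scene1'] [592.  -46.5 144.8] [1.597196025317508, 2.505296148568042, 1.1646446244407491]
lid_hinge 0.77 [251.1, 151.8]
    ['wrist1', 'top1', 'scene1'] [644.6 -86.3 152.4] [2.6867433198696817, 2.49448447
[... 431 characters left out ...]
t 0.78 [299.8, 258.6]
    ['top1', 'scene1'] [ 472.3 -385.2  -16.8] [0.8752103653261438, 0.8752103653261712]
rest_cradle 0.57 [308.6, 217.6]
    ['top1', 'scene1'] [ 464.1 -402.3  158.9] [0.7141661391706406, 0.7141661391706645]
heat_mat 0.8 [240.0, 265.1]
    ['top1', 'scene1'] [ 351.  -266.6  -11.1] [7.298511209756, 7.298511209756078]
watch_dish 0.77 [311.3, 294.9]
    ['top1', 'scene1'] [ 349.  -488.6   14. ] [3.347373918831592, 3.3473739188317073]
wash_bottle 0.8 [323.6, 213.1]
    ['top1', 'scene1'] [ 678.3 -352.    -1.3] [0.004988178045555985, 0.0049881780457750055]
stoppered_flask 0.72 [340.8, 235.5]
    ['top1', 'scene1'] [ 615.5 -447.     0.6] [1.0252188065376502, 1.0252188065377719]
```

View pics/wrist1.png

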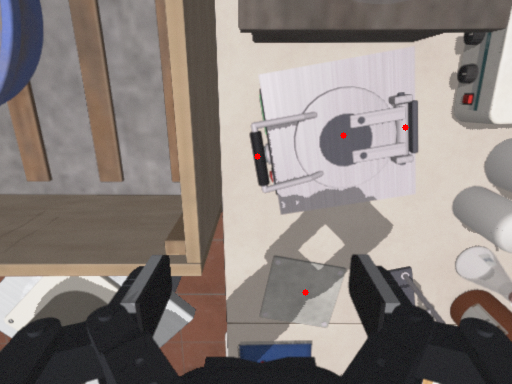

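Wrist picture: the handle's black bar runs (254,133)–(267,186), the hinge is at (405,127), deck corners are near (261,74), (414,48), (415,190), (281,213), and the mat is at (305,292). The furnace looks turned nearer -0.6. I'll check the yaw from these.

Run:
```python
from h import *
np.set_printoptions(precision=1,suppress=True)
p,T=T_of('wrist')
a=atz(ray(p,T,(254,133)),185);b=atz(ray(p,T,(267,186)),185);print(a,b,(a+b)/2,np.linalg.norm(a-b),np.degrees(np.arctan2(*(b-a)[[1,0]]))+0)
c=[atz(ray(p,T,q),145) for q in [(261,74),(414,48),(415,190),(281,213)]]
print(np.array(c),np.mean(c,0))
for i in range(4):
    d=c[(i+1)%4]-c[i];print(np.linalg.norm(d),np.arctan2(d[1],d[0]))
print(atz(ray(p,T,(343,135)),158),atz(ray(p,T,(405.5,127.9)),155),atz(ray(p,T,(257.6,156.9)),185))
```

```text
[522.1  30.5 185. ] [490.6 -21.  185. ] [506.4   4.7 185. ] 60.41643024744699 -121.46127082674973
[[ 569.6   67.3  145. ]
 [ 704.8  -31.8  145. ]
 [ 609.6 -165.5  145. ]
 [ 469.5  -69.3  145. ]] [588.4 -49.8 145. ]
167.6690220888679 -0.6323010348921336
164.14973527679237 -2.1894625897672806
169.93595024450377 2.540065047422824
169.3631715795329 0.9387999942415814
[589.4 -45.5 158. ] [645.1 -90.7 155. ] [506.6   9.7 185. ]
```

Run:
```python
from h import *
D=Rdown(.956)
plan([([508,9,260],D),([508,9,179],D,4)],45,40)
```

```text
[[[4, 0, 33], [0, 0, -0.057], 45], [[4, 0, 34], [0, 0, -0.057], 45], [[4.1, 0, 33], [0, 0, -0.057], 45], [[0, 0, 20], [0, 0, 0], 45], [[0, 0, 20], [0, 0, 0], 45], [[0, 0, 21], [0, 0, 0], 45], [[0, 0, 20], [0, 0, 0], 45]]
```

Call:
apply_moves:
  motion:
    - [[4,0,33],[0,0,-0.057],45]
    - [[4,0,34],[0,0,-0.057],45]
    - [[4,0,33],[0,0,-0.057],45]
    - [[8,0,0],[0,0,0],45]
    - [[-8,0,20],[0,0,0],45]
    - [[0,0,20],[0,0,0],45]
    - [[0,0,21],[0,0,0],45]
    - [[0,0,20],[0,0,0],45]
    - [[0,0,0],[0,0,0],14]
    - [[0,0,0],[0,0,0],8]
    - [[0,0,0],[0,0,0],8]
    - [[0,0,0],[0,0,0],8]
  force: 25

```text
time: 6.55
ee_pos: [508.4, 9.0, 179.8]
eef_rot: [2.789, 1.444, 0.002]
contact_force: [-0.3, -0.2, 0.4]
grip_width: 0.093
grasp_force: 0.0
```

```bash
python3 look.py wrist 2 lid_handle lid_hinge bore_mouth; python3 look.py scene 2 lid_handle;python3 look.py top 2 lid_handle
```

```text
[508.3   9.  179.6]
lid_handle 0.8 [256.5, 249.1]
    ['wrist1', 'top1', 'scene1', 'wrist2'] [508.2   9.4 188.9] [3.3950494913497664, 3.8583551939321215, 1.7111446557562136, 1.1438116639587375]
    ['wrist1', 'top1', 'scene1'] [644.6 -86.3 152.4] [2.6867433198696817, 2.4944844730077347, 2.094182953878021]
bore_mouth 0.58 [403.4, 218.9]
    ['wrist1', 'top1', 'scene1', 'wrist2'] [590.3 -46.9 145.8] [0.27576332066669446, 3.840889268804651, 0.9690685131679132, 3.42141666035826]
[508.    8.9 179.1]
lid_handle 0.67 [201.1, 150.2]
    ['wrist1', 'top1', 'scene1', 'wrist2', 'scene2'] [508.5   9.2 189.6] [3.7126899778530817, 3.8027170885965984, 1.0061676481364081, 1.5709334310125112, 1.672290631561738]
[507.9   8.9 179. ]
lid_handle 0.75 [309.2, 201.4]
    ['wrist1', 'top1', 'scene1', 'wrist2', 'scene2', 'top2'] [476.3 -75.9 237.1] [100.90825063451827, 69.75509224077875, 40.142559416684186, 103.64272443799534, 39.58668095092138, 310.03466779494653]
```

View pics/wrist2.png

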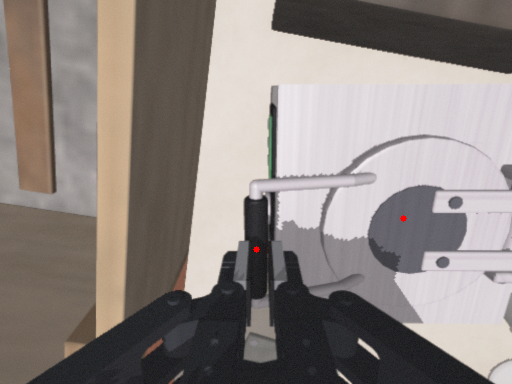

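The picture shows the bar (256,249) between the fingers at about the right place, but the fingers haven't closed on it. I'll close them fully.

Call:
apply_moves:
  motion:
    - [[0,0,0],[0,0,0],0]
    - [[0,0,0],[0,0,0],0]
    - [[0,0,0],[0,0,0],0]
  force: 30

```text
time: 7.32
ee_pos: [508.0, 8.9, 179.0]
eef_rot: [-2.79, -1.445, 0.0]
contact_force: [0.2, -0.2, -0.1]
grip_width: 0.001
grasp_force: 0.0
```

Run:
```python
from h import *
im=snapshot('wrist')[:,:,::-1]
cv2.imwrite('pics/z3.png',cv2.resize(im[150:384,140:380],None,fx=2.5,fy=2.5,interpolation=cv2.INTER_CUBIC))
```

```text
(no output)
```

View pics/z3.png

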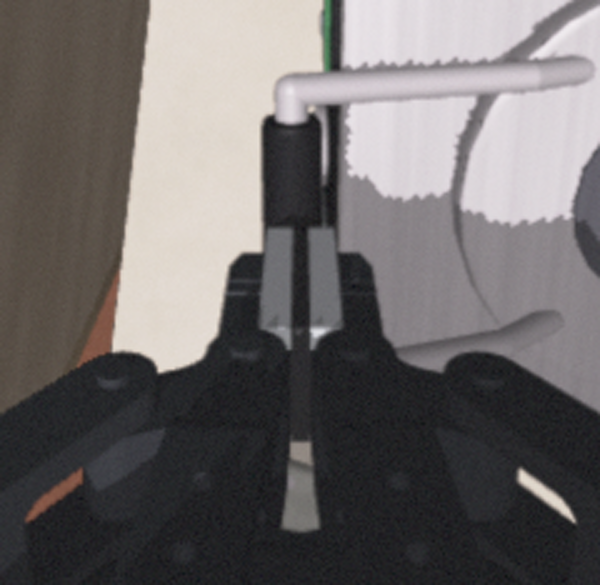

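Run:
```python
from h import *
np.set_printoptions(precision=2,suppress=True)
p=camera_params('wrist');T=np.array(p['tool_from_camera']);print(T)
for z in range(-60,31,10):
    print(z,[proj(p,T,[x,0,z]).round() for x in (-30,-11,0,11,30)], 'px/13mm',(proj(p,T,[25,6.5,z])-proj(p,T,[25,-6.5,z]))[0])
print(R.from_rotvec(sensors.state()['eef_rot']).as_matrix())
```

```text
[[  -0.     -0.95   -0.32   83.32]
 [   1.     -0.      0.      0.29]
 [  -0.     -0.32    0.95 -159.11]
 [   0.      0.      0.      1.  ]]
-60 [array([259., 376.]), array([259., 339.]), array([259., 316.]), array([259., 291.]), array([259., 246.])] px/13mm 36.17060309157986
-50 [array([259., 356.]), array([259., 321.]), array([259., 299.]), array([259., 276.]), array([259., 233.])] px/13mm 33.3546525209122
-40 [array([259., 339.]), array([259., 305.]), array([259., 284.]), array([259., 263.]), array([259., 223.])] px/13mm 30.947062729150957
-30 [array([259., 323.]), array([259., 292.]), array([259., 272.]), array([259., 251.]), array([259., 213.])] px/13mm 28.864736810062055
-20 [array([259., 310.]), array([259., 280.]), array([259., 261.]), array([259., 241.]), array([259., 205.])] px/13mm 27.045750904565097
-10 [array([259., 298.]), array([259., 269.]), array([259., 251.]), array([259., 232.]), array([259., 198.])] px/13mm 25.442999203251446
0 [array([259., 287.]), array([259., 259.]), array([259., 242.]), array([259., 224.]), array([259., 192.])] px/13mm 24.020002676379562
10 [array([259., 278.]), array([259., 251.]), array([259., 234.]), array([259., 217.]), array([259., 186.])] px/13mm 22.748066770859594
20 [array([259., 269.]), array([259., 243.]), array([259., 227.]), array([259., 211.]), array([259., 181.])] px/13mm 21.604306548182848
30 [array([259., 261.]), array([259., 236.]), array([259., 221.]), array([259., 205.]), array([259., 177.])] px/13mm 20.57024491122698
[[ 0.58  0.82 -0.  ]
 [ 0.82 -0.58 -0.  ]
 [-0.   -0.   -1.  ]]
```

The closed pads cover the bar, with their tips at about row 241, so the bar lies below the pads. I'll open, go 14 mm lower and try again, watching the force.

Call:
apply_moves:
  motion:
    - [[0,0,0],[0,0,0],40]
    - [[0,0,0],[0,0,0],40]
    - [[0,0,0],[0,0,0],40]
    - [[0,0,7],[0,0,0],40]
    - [[0,0,7],[0,0,0],40]
    - [[0,0,0],[0,0,0],0]
    - [[0,0,0],[0,0,0],0]
    - [[0,0,0],[0,0,0],0]
    - [[0,0,0],[0,0,0],0]
    - [[0,0,0],[0,0,0],0]
  force: 30

```text
time: 8.62
ee_pos: [506.3, 9.8, 164.6]
eef_rot: [-2.787, -1.443, 0.004]
contact_force: [-4.4, 4.5, 1.1]
grip_width: 0.132
grasp_force: 31.2
```

Call:
apply_moves:
  motion:
    - [[0,0,0],[0,0,0],25]
    - [[0,-2,0],[0,0,0],25]
    - [[0,0,6],[0,0,0],25]
    - [[0,0,0],[0,0,0],0]
    - [[0,0,0],[0,0,0],0]
    - [[0,0,0],[0,0,0],0]
    - [[0,0,0],[0,0,0],0]
  force: 30

```text
time: 9.5
ee_pos: [506.4, 9.9, 159.0]
eef_rot: [2.789, 1.445, -0.0]
contact_force: [0.9, -3.6, -2.2]
grip_width: 0.135
grasp_force: 29.3
```

Run:
```python
from h import *
im=snapshot('wrist')[:,:,::-1]
cv2.imwrite('pics/z4.png',cv2.resize(im[150:384,140:380],None,fx=2.5,fy=2.5,interpolation=cv2.INTER_CUBIC))
```

```text
(no output)
```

View pics/z4.png

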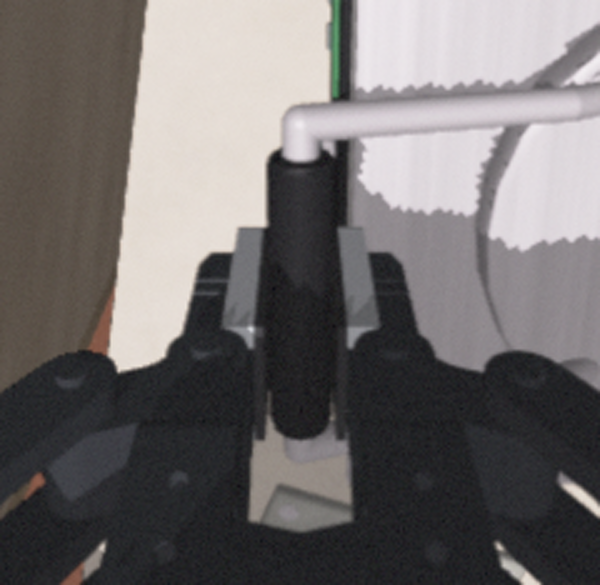

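The bar (z4 centre about (300,290)) is now firmly between the pads. The pads really sit about 25 mm further back than stated, so I'll use a grasp point of tool z ≈ -28. Now the lid arc.

Run:
```python
from h import *
P,M=cur(); u=np.array([.82,-.572,0]); r=167.7; a0=.18
b=lambda t: -r*np.cos(a0+t)*u+np.array([0,0,r*np.sin(a0+t)])
W=[(P+b(t)-b(0),M,1) for t in np.linspace(0,1.74,18)[1:]]
plan(W,0)
```

```text
[[[0, 3.9, -16.7], [0, 0, 0], 0], [[0, 5.7, -16.2], [0, 0, 0], 0], [[0.1, 7.2, -15.6], [0, 0, 0], 0], [[0, 8.8, -14.7], [0, 0, 0], 0], [[0.1, 10.2, -13.7], [0, 0, 0], 0], [[0.1, 11.7, -12.7], [0, 0, 0], 0], [[0, 12.8, -11.4], [0, 0, 0], 0], [[0.1, 13.9, -10], [0, 0, 0], 0], [[0.1, 14.9, -8.5], [0, 0, 0], 0], [[0.1, 15.7, -7], [0, 0, 0], 0], [[0.1, 16.3, -5.3], [0, 0, 0], 0], [[0.1, 16.7, -3.6], [0, 0, 0], 0]]
[[[0.1, 17.1, -1.9], [0, 0, 0], 0], [[0.1, 17.1, -0.2], [0, 0, 0], 0], [[0.1, 17.1, 1.6], [0, 0, 0], 0], [[0.1, 16.9, 3.4], [0, 0, 0], 0], [[0.1, 16.3, 5], [0, 0, 0], 0]]
```

Call:
apply_moves:
  motion:
    - [[0,4,-16.7],[0,0,0],0]
    - [[0,5.6,-16.2],[0,0,0],0]
    - [[0,7.2,-15.6],[0,0,0],0]
    - [[0,8.8,-14.7],[0,0,0],0]
    - [[0,10.3,-13.7],[0,0,0],0]
    - [[0,11.7,-12.7],[0,0,0],0]

```text
time: 10.3
ee_pos: [543.1, -16.3, 249.3]
eef_rot: [-2.785, -1.442, 0.006]
contact_force: [-8.8, 5.0, 5.9]
grip_width: 0.136
grasp_force: 29.4
```

Call:
apply_moves:
  motion:
    - [[0,12.8,-11.4],[0,0,0],0]
    - [[0,13.9,-10],[0,0,0],0]
    - [[0,14.9,-8.5],[0,0,0],0]
    - [[0,15.7,-7],[0,0,0],0]
    - [[0,16.3,-5.3],[0,0,0],0]
    - [[0,16.7,-3.6],[0,0,0],0]

```text
time: 11.05
ee_pos: [619.3, -70.1, 295.1]
eef_rot: [-2.79, -1.445, 0.0]
contact_force: [-2.5, 0.5, 1.3]
grip_width: 0.135
grasp_force: 30.9
```

Call:
apply_moves:
  motion:
    - [[0,17.1,-1.9],[0,0,0],0]
    - [[0,17.1,-0.2],[0,0,0],0]
    - [[0,17.1,1.6],[0,0,0],0]
    - [[0,16.9,3.4],[0,0,0],0]
    - [[0,16.3,5],[0,0,0],0]
    - [[0,0,0],[0,0,0],0]

```text
time: 11.8
ee_pos: [689.3, -119.1, 286.0]
eef_rot: [2.789, 1.444, 0.001]
contact_force: [-0.3, -1.4, 3.3]
grip_width: 0.134
grasp_force: 31.4
```

Call:
apply_moves:
  motion:
    - [[0,4,0],[0,0,0],85]
    - [[0,4,0],[0,0,0],85]
    - [[0,4,0],[0,0,0],85]
    - [[0,0,0],[0,0,0],85]
    - [[0,0,0],[0,0,0],85]
    - [[0,0,-15],[0,0,0],85]
    - [[0,0,-30],[0,0,0],85]
    - [[0,-15,-35],[0,0,0],85]
    - [[0,-30,-10],[0,0,0],85]
    - [[0,-40,0],[0,0,0],85]
    - [[0,0,0],[0,0,0],85]

```text
time: 13.18
ee_pos: [627.1, -74.9, 378.7]
eef_rot: [2.788, 1.446, 0.002]
contact_force: [0.8, -0.5, 0.9]
grip_width: 0.998
grasp_force: 0.0
```

```bash
python3 look.py wrist 5 lid_handle bore_mouth stirrup basket sample heat_mat; python3 look.py scene 5 lid_handle bore_mouth hook rest_cradle hook_rest heat_mat; python3 look.py top 5 lid_handle bore_mouth stirrup hook rest_cradle hook_rest heat_mat
```

```text
[628.2 -75.7 378.3]
    ['wrist1', 'top1', 'scene1', 'wrist2', 'scene2', 'top2'] [476.3 -75.9 237.1] [100.90825063451827, 69.75509224077875, 40.142559416684186, 103.64272443799534, 39.58668095092138, 310.03466779494653]
bore_mouth 0.57 [222.9, 155.1]
    ['wrist1', 'top1', 'scene1', 'wrist2', 'wrist5'] [590.3 -46.9 145.8] [0.2951430280507046, 3.8370414718867774, 0.9480491858516022, 3.4305533531575154, 0.11325364180466149]
stirrup 0.81 [226.0, 151.1]
basket 0.6 [231.4, 141.8]
sample 0.66 [230.5, 137.9]
heat_mat 0.67 [199.9, 297.5]
    ['top1', 'scene1', 'wrist5'] [ 345.9 -268.7   -0.6] [9.559011728607322, 7.091477331674973, 3.6457678335540415]
[628.8 -76.5 376.1]
lid_handle 0.57 [278.2, 105.3]
    ['wrist1', 'top1', 'scene1', 'wrist2', 'scene2', 'top2', 'scene5'] [490.3 -96.1 281.4] [124.10845946593375, 77.84994861469598, 70.96326612885488, 137.8084156064587, 70.33259636588383, 286.9508582956718, 181.53375270735248]
bore_mouth 0.96 [231.1, 156.6]
    ['wrist1', 'top1', 'scene1', 'wrist2', 'wrist5', 'scene5'] [590.1 -46.8 145.6] [0.2914286797795086, 4.0206386047359635, 0.82422840479654
[... 1367 characters left out ...]
.3, 200.7]
    ['top1', 'scene1', 'scene5', 'top5'] [ 422.8 -371.4  183.3] [129.0871296627713, 46.989172792121444, 47.294431045544485, 44.5325686097233]
rest_cradle 0.96 [312.5, 203.9]
    ['top1', 'scene1', 'scene5', 'top5'] [ 462.2 -404.8  161.2] [3.4575056611416466, 0.7374701702312594, 0.8073527876341681, 3.400960295411218]
hook_rest 0.66 [296.1, 213.1]
    ['top1', 'scene1', 'scene5', 'top5'] [ 469.2 -384.2   -8.1] [1.1359401139128227, 5.126388531720861, 5.435107361985765, 4.468089558744947]
heat_mat 0.93 [265.3, 248.6]
    ['top1', 'scene1', 'wrist5', 'scene5', 'top5'] [ 346.4 -271.5   -1. ] [8.625312839137704, 8.758426750097012, 5.043167872609365, 5.437931880498985, 12.605705541673103]
```

View pics/wrist5.png

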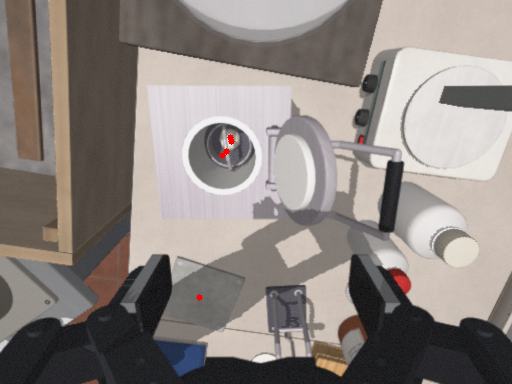

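The lid stands open against its stop in this view, with its black bar at (392,195). The bore is at (223,155) with the stirrup wire running from about (222,130) to (231,170). Next I'll look at the hook from above.

Run:
```python
from h import *
D=Rdown(.956)
plan([([540,-200,370],D),([455,-400,340],D)],85,45)
```

```text
[[[-38, 0, 2], [0, 0, 0], 85], [[-38, 0, 2], [0, 0, 0], 85], [[-38, 0, 1], [0, 0, 0], 85], [[-38.2, -0.7, 1.6], [0, 0, 0], 85], [[-42, 9, 6], [0, 0, 0], 85], [[-43, 9, 6], [0, 0, 0], 85], [[-42, 9, 6], [0, 0, 0], 85], [[-43, 9, 6], [0, 0, 0], 85], [[-42.4, 10, 6], [0, 0, 0], 85]]
```

Call:
apply_moves:
  motion:
    - [[-38,0,2],[0,0,0],85]
    - [[-38,0,2],[0,0,0],85]
    - [[-38,0,1],[0,0,0],85]
    - [[-38,-1,2],[0,0,0],85]
    - [[-42,9,6],[0,0,0],85]
    - [[-43,9,6],[0,0,0],85]
    - [[-42,9,6],[0,0,0],85]
    - [[-43,9,6],[0,0,0],85]
    - [[-42,10,6],[0,0,0],85]
    - [[0,0,0],[0,0,0],85]

```text
time: 15.52
ee_pos: [453.7, -401.5, 338.8]
eef_rot: [-2.791, -1.44, 0.001]
contact_force: [0.5, 0.5, -0.7]
grip_width: 0.997
grasp_force: 0.0
```

```bash
rm rays.pkl; python3 look.py wrist 6 hook rest_cradle hook_rest hook_seat heat_mat; python3 look.py scene 6  bore_mouth hook rest_cradle hook_rest heat_mat hook_seat; python3 look.py top 6  bore_mouth stirrup heat_mat
```

```text
[ 454.4 -400.2  339.1]
hook 0.89 [271.0, 155.5]
rest_cradle 0.71 [265.7, 156.7]
hook_rest 0.69 [263.6, 128.4]
hook_seat 0.83 [266.9, 142.0]
heat_mat 0.73 [152.7, 110.7]
[ 455.7 -398.5  339.8]
bore_mouth 0.91 [231.1, 158.0]
hook 0.78 [309.1, 218.5]
    ['wrist6', 'scene6'] [ 470.4 -401.1  150.6] [0.6886508276241112, 0.6886508276242125]
rest_cradle 0.88 [305.3, 219.3]
    ['wrist6', 'scene6'] [ 463.4 -396.5  150.5] [1.9846057922207552, 1.984605792220726]
hook_rest 0.59 [300.2, 256.9]
    ['wrist6', 'scene6'] [ 470.6 -387.8   -6.3] [0.18880011074815808, 0.1888001107480217]
heat_mat 0.67 [241.8, 263.2]
    ['wrist6', 'scene6'] [ 347.3 -266.7   -1.1] [0.18892642563309492, 0.1889264256331624]
hook_seat 0.52 [305.3, 243.7]
    ['wrist6', 'scene6'] [ 467.9 -399.8   56.9] [0.5467692104201042, 0.5467692104200418]
[ 455.2 -399.2  339.6]
bore_mouth 0.78 [182.7, 161.3]
    ['scene6', 'top6'] [593.5 -41.3 135.5] [1.114554147512182, 1.1145541475121026]
stirrup 0.54 [189.9, 169.5]
    ['wrist6', 'scene6'] [ 347.3 -266.7   -1.1] [0.18892642563309492, 0.1889264256331624]
```

View pics/wrist6.png

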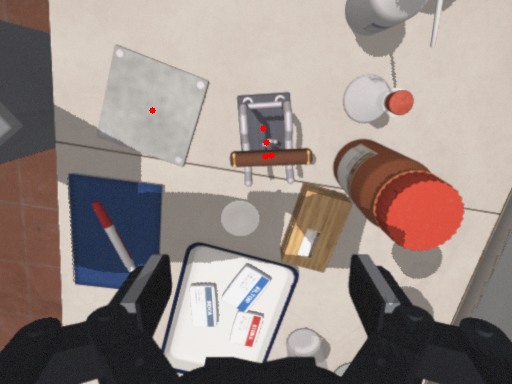

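Wrist picture: the hook bar lies across the prongs from (231,158) to (311,157), centre (271,158). The stand's base is at (264,120), with the prongs opening towards the picture's bottom. The mat's corners are near (118,47), (208,80), (182,165), (97,128).

Run:
```python
from h import *
np.set_printoptions(precision=1,suppress=True)
p,T=T_of('wrist')
a=atz(ray(p,T,(232,158)),160);b=atz(ray(p,T,(311,157)),160);print(a,b,(a+b)/2,np.linalg.norm(a-b),np.arctan2(*(b-a)[[1,0]]))
for q in [(248.5,183),(290.5,181),(245,106),(289.5,106)]: print(atz(ray(p,T,q),155))
m=np.array([atz(ray(p,T,q),8) for q in [(117,46),(209,81),(183,166),(97,127)]]);print(m,m.mean(0),[np.linalg.norm(m[i]-m[i-1]) for i in range(4)],np.arctan2(*(m[1]-m[0])[[1,0]]))
print(atz(ray(p,T,(152.7,110.7)),8))
snapshot('wrist')
for q in masks_of('hook','wrist')[:1]:
    ys,xs=np.nonzero(q['pixels']);print(q['p'],len(xs),xs.min(),xs.max(),ys.min(),ys.max(),cv2.minAreaRect(np.c_[xs,ys].astype(np.float32)))
for q in masks_of('heat_mat','wrist')[:1]:
    ys,xs=np.nonzero(q['pixels']);print(q['p'],len(xs),cv2.boxPoints(cv2.minAreaRect(np.c_[xs,ys].astype(np.float32))))
snapshot('scene')
im=snapshot('scene')[:,:,::-1]
cv2.imwrite('pics/s6.png',cv2.resize(im[190:280,260:360],None,fx=6,fy=6,interpolation=cv2.INTER_CUBIC))
```

```text
[ 435.8 -374.3  160. ] [ 507.3 -423.5  160. ] [ 471.5 -398.9  160. ] 86.83020171045756 -0.6024978236148082
[ 432.7 -409.2  155. ]
[ 473.3 -435.   155. ]
[ 479.6 -338.1  155. ]
[ 518.  -365.3  155. ]
[[ 369.2 -170.5    8. ]
 [ 447.  -281.9    8. ]
 [ 333.3 -358.6    8. ]
 [ 265.1 -235.4    8. ]] [ 353.7 -261.6    8. ] [np.float64(122.6629295950909), np.float64(135.7868709608764), np.float64(137.17315187186645), np.float64(140.82914201247047)] -0.9611072714784855
[ 351.1 -266.1    8. ]
0.82 1428 230 312 142 169 ((271.0, 155.5), (27.0, 82.0), 90.0)
0.63 8779 [[ 83.3 132.2]
 [115.6  45.7]
 [214.9  82.8]
 [182.7 169.2]]
```

View pics/s6.png

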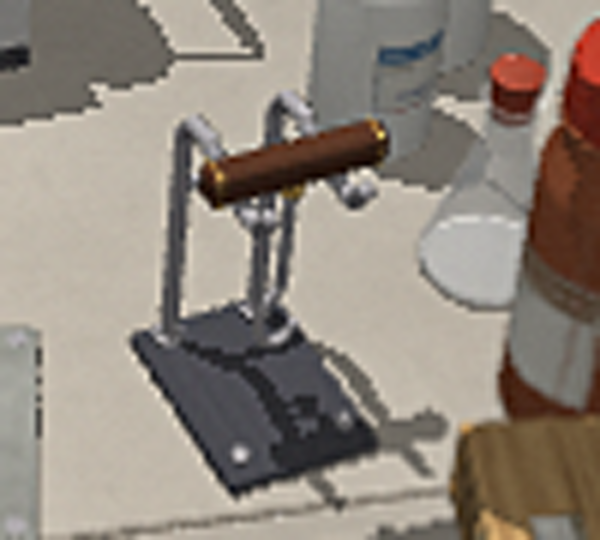

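In the crop the shank is at (290,230) and steps left lower down. The J's point rises on the right (295,320), towards the bar's back-right end (507,-423). So hook +x heads about -0.60. Grasp with tool heading 2.54.

Run:
```python
from h import *
D=Rdown(2.54)
plan([([471,-399.5,240],D,11),([471,-399.5,132],D,5)],55,40)
```

```text
[[[1, 1, 9], [0, 0, -0.144], 55], [[1, 1, 9], [0, 0, -0.144], 55], [[0, 1, 9], [0, 0, -0.144], 55], [[0, 2, 9], [0, 0, -0.144], 55], [[0, 1, 9], [0, 0, -0.144], 55], [[0, 2, 9], [0, 0, -0.144], 55], [[0, 1, 9], [0, 0, -0.144], 55], [[-1, 1, 9], [0, 0, -0.144], 55], [[-1, 1, 9], [0, 0, -0.144], 55], [[-1, 2, 9], [0, 0, -0.144], 55], [[-1.1, 0.9, 9.5], [0, 0, -0.144], 55], [[0, 0, 22], [0, 0, 0], 55]]
[[[0, 0, 22], [0, 0, 0], 55], [[0, 0, 21], [0, 0, 0], 55], [[0, 0, 22], [0, 0, 0], 55], [[0, 0, 21], [0, 0, 0], 55]]
```

Call:
apply_moves:
  motion:
    - [[1,1,9],[0,0,-0.144],55]
    - [[1,1,9],[0,0,-0.144],55]
    - [[0,1,9],[0,0,-0.144],55]
    - [[0,2,9],[0,0,-0.144],55]
    - [[0,1,9],[0,0,-0.144],55]
    - [[0,2,9],[0,0,-0.144],55]
    - [[0,1,9],[0,0,-0.144],55]
    - [[-1,1,9],[0,0,-0.144],55]
    - [[-1,1,9],[0,0,-0.144],55]
    - [[-1,2,9],[0,0,-0.144],55]
    - [[-1,1,9.5],[0,0,-0.144],55]
    - [[0,0,0],[0,0,0],55]

```text
time: 18.12
ee_pos: [470.7, -399.0, 239.3]
eef_rot: [-0.933, -2.999, -0.001]
contact_force: [0.0, 0.1, -0.4]
grip_width: 0.648
grasp_force: 0.0
```

Run:
```python
from h import *
np.set_printoptions(precision=2,suppress=True)
s=sensors.state();print(s['ee_pos'],s['joint_pos'],s['eef_rot'])
p,T=T_of('wrist');snapshot('wrist')
for n in ['hook','rest_cradle']:
  for q in spot_point(n,'wrist')[:1]: print(n,q['p'],q['position'],atz(ray(p,T,q['position']),159))
for q in masks_of('hook','wrist')[:1]:
    ys,xs=np.nonzero(q['pixels']);k=cv2.minAreaRect(np.c_[xs,ys].astype(np.float32));print(q['p'],k,xs.min(),xs.max(),ys.min(),ys.max())
    print(atz(ray(p,T,((xs.min()+xs.max())/2,(ys.min()+ys.max())/2)),162))
```

```text
[ 470.68 -399.02  239.28] [-0.72  0.39  1.63  0.    1.13 -1.69] [-0.93 -3.   -0.  ]
hook 0.7 [257.4, 191.5] [ 467.65 -398.58  159.  ]
rest_cradle 0.92 [255.5, 188.6] [ 464.76 -398.44  159.  ]
0.71 ((255.4022216796875, 191.99539184570312), (108.15377807617188, 22.228418350219727), 89.34146118164062) 244 267 138 246
[ 466.33 -399.48  162.  ]
```

Call:
apply_moves:
  motion:
    - [[2,-2,21],[0,0,0],55]
    - [[0,0,22],[0,0,0],55]
    - [[0,0,21],[0,0,0],55]
    - [[0,0,22],[0,0,0],55]
    - [[0,0,21],[0,0,0],55]
    - [[0,0,0],[0,0,0],0]
    - [[0,0,0],[0,0,0],0]
    - [[0,0,0],[0,0,0],0]
    - [[0,0,0],[0,0,0],0]
    - [[0,0,0],[0,0,0],0]
  force: 50

```text
time: 19.58
ee_pos: [468.8, -400.4, 134.2]
eef_rot: [0.931, 2.999, -0.001]
contact_force: [-1.3, 0.8, 6.6]
grip_width: 0.172
grasp_force: 51.6
```

Call:
apply_moves:
  motion:
    - [[0,0,-10],[0,0,0],0]
    - [[0,0,-15],[0,0,0],0]
    - [[0,0,-20],[0,0,0],0]
    - [[0,0,-20],[0,0,0],0]
    - [[0,0,-20],[0,0,0],0]
    - [[0,0,-20],[0,0,0],0]
    - [[0,0,-20],[0,0,0],0]
    - [[0,0,-15],[0,0,0],0]
    - [[0,0,0],[0,0,0],0]

```text
time: 20.7
ee_pos: [468.7, -400.2, 274.6]
eef_rot: [0.93, 2.998, -0.002]
contact_force: [-0.1, 0.0, -0.8]
grip_width: 0.169
grasp_force: 50.7
```

Run:
```python
from h import *
np.set_printoptions(precision=2,suppress=True)
P,M=cur();print(P)
for c in ['wrist','scene']:
    p,T=T_of(c); snapshot(c)
    for q in masks_of('hook',c)[:1]:
        ys,xs=np.nonzero(q['pixels']);print(c,q['p'])
        for y in range(ys.min(),ys.max()+1,2):
            r=np.sort(xs[ys==y]); 
            if len(r): print(y,r.min(),r.max(),len(r),end='; ')
    print()
    b=P+[0,0,27]; ax=np.array([-.825,.565,0])
    for k,X in dict(bar=b,barmx=b+45*ax,barpx=b-45*ax,sh76=b-[0,0,76],seat=b-[0,0,112],legL=b-[0,0,95]+9.5*ax,legR=b-[0,0,95]-9.5*ax).items(): print(k,proj(p,T,X))
    for q in spot_point('hook_seat',c)[:1]: print('seat',q)
```

```text
[ 468.72 -400.24  274.63]
wrist 0.66
174 251 269 11; 176 246 272 27; 178 244 274 31; 180 243 275 33; 182 243 276 34; 184 242 276 35; 186 242 276 35; 188 242 277 36; 190 241 277 37; 192 241 277 37; 194 241 277 37; 196 241 277 37; 198 241 277 37; 200 242 277 36; 202 242 277 36; 204 242 277 36; 206 242 276 35; 208 242 276 35; 210 242 276 35; 212 242 276 35; 214 241 276 36; 216 241 276 36; 218 241 276 36; 220 241 276 36; 222 241 276 36; 224 241 276 36; 226 241 276 36; 228 241 276 36; 230 242 276 35; 232 242 276 35; 234 242 275 34; 236 243 276 34; 238 243 276 34; 240 243 276 34; 242 243 276 34; 244 243 276 34; 246 243 277 35; 248 243 276 34; 250 244 276 33; 252 244 276 33; 254 244 275 32; 256 244 275 32; 258 243 275 33; 260 243 275 33; 262 243 275 33; 264 244 275 32; 266 244 275 32; 268 245 274 30; 270 245 274 30; 272 245 274 30; 274 245 274 30; 276 245 274 30; 278 245 274 30; 280 245 274 30; 282 244 274 31; 284 244 274 31; 286 244 274 31; 288 244 274 31; 290 244 274 31; 292 244 274 31; 294 244 274 31; 296 244 275 32; 298 244 275 32; 300 243 275 33; 302 244 276 33; 304 244 276 33; 306 244
[... 317 characters left out ...]
250 268 19; 
bar [258.78 267.01]
barmx [258.53 177.62]
barpx [258.99 341.15]
sh76 [259.07 208.7 ]
seat [259.15 192.45]
legL [259.09 187.84]
legR [259.14 210.97]
scene 0.76
168 326 328 3; 170 321 329 9; 172 307 330 14; 174 296 330 26; 176 295 329 26; 178 295 310 16; 180 296 310 15; 182 298 313 6; 184 311 313 3; 186 311 312 2; 188 311 312 2; 190 310 312 3; 192 310 311 2; 194 310 311 2; 196 310 310 1; 198 309 311 3; 200 308 310 3; 202 306 308 3; 204 306 307 2; 206 305 307 3; 208 305 312 8; 210 306 310 5; 
bar [313.41 173.21]
barmx [296.95 176.76]
barpx [329.45 169.75]
sh76 [310.73 197.02]
seat [309.52 207.65]
legL [306.81 203.46]
legR [313.35 201.9 ]
seat {'position': [306.0, 209.4], 'p': 0.85}
```

Run:
```python
from h import *
np.set_printoptions(precision=1,suppress=True)
p=camera_params('wrist'); T=np.eye(4);T[:3,:3]=Rdown(.956);T[:3,3]=[628.3,-75.9,377.5];T=T@np.array(p['tool_from_camera'])
for n,px,z in [('bore',(222.9,155.1),145),('stirrup',(226,151.1),100),('basket',(231.4,141.8),20)]: print(n,atz(ray(p,T,px),z))
im=cv2.imread('pics/wrist5.png'); g=cv2.cvtColor(im,cv2.COLOR_BGR2GRAY)
for y in range(118,190,3): print(y,' '.join(f'{v:3d}' for v in g[y,200:256:2]))
```

```text
bore [590.9 -48.9 145. ]
stirrup [588.1 -51.5 100. ]
basket [588.6 -52.2  20. ]
118 219 216 222 225 233 239 240 241 240 241 241 241 241 240 240 239 232 220 214 213 216 217 213 216 216 211 216 213
121 221 240 241 241 241 241 241 240 240 240 240 240 240 241 241 241 241 241 241 240 224 216 211 214 216 211 213 213
124 241 241 241 239 226 184 113  83  74  80 104  93  99  97 101 155 218 237 240 241 241 240 233 220 215 209 212 210
127 240 229 141 105  70  62  63  76 100  70  67  97 106  69  61  61  59  63  98 206 239 241 241 241 231 206 213 213
130 132 107 105  76  62  61  97  76  63  63  64 127 166 112 113 120 112  96  77  65  70 169 238 241 241 238 218 211
133 104 103 100  65  61 106  77  58  64  62  80 154 180 128 142 165 138 126 149 105  75  89 113 224 241 241 241 221
136 102 103  83  58  97  82  64  60  66  63 106 144 180 154  76  76  76 141 183 156  81  97  99 104 193 241 241 240
139 104 104  82  66 102  73  66  61  65  73 120 159 206 160  76  76  76 146 192 154  79  97  99 103 125 205 240 241
142 104 104  76  68  93  74  63  65  65  63 112 213 207 171 231  76  76 149 141 137  83  92 
[... 1063 characters left out ...]
 238
172 111 110 112 115 119 121 124 128 129 132 135 136 136 139 141 142 140 145 144 146 147 147 146 148 145 144 227 241
175 111 115 116 119 122 122 124 128 131 133 136 136 137 139 141 144 146 146 147 147 148 147 149 143 147 225 241 241
178 121 119 121 121 124 125 128 134 132 135 138 136 138 141 143 145 147 148 149 148 148 147 146 152 226 241 241 237
181 230 147 120 121 126 127 130 134 134 136 138 138 141 143 143 146 147 146 148 149 148 150 197 238 241 241 237 208
184 241 241 235 183 134 132 134 136 136 136 139 140 141 144 144 145 147 147 148 158 210 238 241 241 240 212 208 206
187 233 240 241 241 240 235 209 172 141 144 141 145 146 147 148 154 183 214 237 240 241 241 240 229 212 206 207 203
```

The stepped leg shows on the left (scene column ~306), so the point faces right, towards hook +x = -tool x. The stirrup is about (588,-50.5) with basket yaw about -0.48. Moving to a point 22 mm in front of the wire.

Run:
```python
from h import *
D=Rdown(2.66)
plan([([520,-220,290],Rdown(2.6)),([568.5,-40.3,290],D),([568.5,-40.3,230],D,3)],0,35)
```

```text
[[[10, 30, -3], [0, 0, -0.01], 0], [[9, 30, -3], [0, 0, -0.01], 0], [[9, 30, -3], [0, 0, -0.01], 0], [[9, 30, -3], [0, -0.001, -0.01], 0], [[9, 29, -3], [0, 0, -0.01], 0], [[8.2, 29.9, -2.8], [0, -0.001, -0.01], 0], [[9, 30, 0], [0, 0, -0.01], 0], [[8, 30, 0], [0, 0, -0.01], 0], [[8, 30, 0], [0, 0, -0.01], 0], [[8, 30, 0], [0, 0, -0.01], 0], [[7, 30, 0], [0, 0, -0.01], 0], [[6.7, 30.1, 0], [0, 0, -0.01], 0]]
[[[0, 0, 20], [0, 0, 0], 0], [[0, 0, 20], [0, 0, 0], 0], [[0, 0, 20], [0, 0, 0], 0]]
```

Call:
apply_moves:
  motion:
    - [[10,30,-3],[0,0,-0.01],0]
    - [[9,30,-3],[0,0,-0.01],0]
    - [[9,30,-3],[0,0,-0.01],0]
    - [[9,30,-3],[0,0,-0.01],0]
    - [[9,29,-3],[0,0,-0.01],0]
    - [[8,30,-3],[0,0,-0.01],0]
    - [[9,30,0],[0,0,-0.01],0]
    - [[8,30,0],[0,0,-0.01],0]
    - [[8,30,0],[0,0,-0.01],0]
    - [[8,30,0],[0,0,-0.01],0]
    - [[7,30,0],[0,0,-0.01],0]
    - [[7,30,0],[0,0,-0.01],0]

```text
time: 22.5
ee_pos: [568.7, -39.6, 290.5]
eef_rot: [-0.749, -3.05, 0.0]
contact_force: [-0.1, -0.1, -1.7]
grip_width: 0.175
grasp_force: 50.7
```

Run:
```python
from h import *
np.set_printoptions(precision=1,suppress=True)
s=sensors.state();print(s['ee_pos'],s['joint_pos'],s['contact_force'])
for c in ['wrist','scene','top']:
    p,T=T_of(c);im=snapshot(c);cv2.imwrite(f'pics/{c}7.png',im[:,:,::-1])
    for n,z in [('bore_mouth',145),('stirrup',100),('basket',20),('hook_seat',None),('hook',None),('lid_handle',None)]:
        for q in spot_point(n,c)[:1]: print(c,n,round(q['p'],2),q['position'],atz(ray(p,T,q['position']),z) if z else '')
```

```text
[568.7 -39.6 290.5] [-0.1  0.3  1.7 -0.   1.2 -1.2] [-0.1 -0.1 -1.7]
wrist hook 0.82 [259.2, 263.5] 
scene bore_mouth 0.98 [230.5, 157.4] [584.9 -47.1 145. ]
scene stirrup 0.22 [223.7, 140.1] [710.5  81.6 100. ]
scene hook_seat 0.57 [229.5, 192.9] 
scene hook 0.72 [340.8, 233.6] 
scene lid_handle 0.6 [279.7, 106.5] 
top bore_mouth 0.77 [184.6, 161.5] [589.1 -47.7 145. ]
top stirrup 0.7 [189.9, 169.5] [578.4 -56.5 100. ]
top basket 0.57 [196.2, 176.8] [577.9 -64.4  20. ]
top hook_seat 0.66 [180.7, 163.3] 
top hook 0.72 [311.4, 202.7] 
top lid_handle 0.79 [211.9, 98.2]
```

Call:
apply_moves:
  motion:
    - [[0,0,20],[0,0,0],0]
    - [[0,0,20],[0,0,0],0]
    - [[0,0,20],[0,0,0],0]
    - [[0,0,20],[0,0,0],0]
    - [[0,0,15],[0,0,0],0]
    - [[0,0,10],[0,0,0],0]
    - [[0,0,10],[0,0,0],0]
    - [[0,0,6],[0,0,0],0]
    - [[0,0,6],[0,0,0],0]
    - [[0,0,0],[0,0,0],0]

```text
time: 24.8
ee_pos: [568.5, -40.6, 163.7]
eef_rot: [-0.749, -3.05, 0.0]
contact_force: [0.3, 0.4, -1.7]
grip_width: 0.174
grasp_force: 50.8
```

Call:
apply_moves:
  motion:
    - [[-4,0,0],[0,0,0],0]
    - [[-4,0,0],[0,0,0],0]
    - [[-4,0,0],[0,0,0],0]
    - [[-3,0,0],[0,0,0],0]
    - [[-3,0,0],[0,0,0],0]
    - [[-3,0,0],[0,0,0],0]

```text
time: 25.55
ee_pos: [587.5, -50.4, 164.0]
eef_rot: [-0.75, -3.051, -0.0]
contact_force: [0.3, -0.5, -1.3]
grip_width: 0.172
grasp_force: 50.8
```

Call:
apply_moves:
  motion:
    - [[0,0,-5],[0,0,0],0]
    - [[0,0,-5],[0,0,0],0]
    - [[0,0,-4],[0,0,0],0]
    - [[0,0,-4],[0,0,0],0]
    - [[0,0,-4],[0,0,0],0]
    - [[0,0,0],[0,0,0],0]

```text
time: 26.3
ee_pos: [587.2, -50.3, 186.1]
eef_rot: [-0.749, -3.051, -0.0]
contact_force: [0.9, 0.4, -5.4]
grip_width: 0.176
grasp_force: 50.3
```

Call:
apply_moves:
  motion:
    - [[0,1,-5],[0,0,0],0]
    - [[0,1,-7],[0,0,0],0]
    - [[0,0,-9],[0,0,0],0]
    - [[0,0,-11],[0,0,0],0]
    - [[0,0,-11],[0,0,0],0]
    - [[0,0,-11],[0,0,0],0]

```text
time: 27.05
ee_pos: [588.3, -48.6, 241.0]
eef_rot: [0.749, 3.05, 0.0]
contact_force: [-0.2, 0.9, -4.7]
grip_width: 0.171
grasp_force: 50.3
```

Call:
apply_moves:
  motion:
    - [[0,0,-12],[0,0,0],0]
    - [[0,0,-12],[0,0,0],0]
    - [[0,0,-12],[0,0,0],0]
    - [[0,0,-12],[0,0,0],0]
    - [[0,0,-12],[0,0,0],0]
    - [[0,0,-12],[0,0,0],0]
    - [[0,0,-12],[0,0,0],0]
    - [[0,0,-10],[0,0,0],0]
    - [[0,0,-6],[0,0,0],0]
    - [[0,0,0],[0,0,0],0]

```text
time: 28.3
ee_pos: [588.4, -48.5, 340.4]
eef_rot: [0.749, 3.05, 0.0]
contact_force: [0.5, 0.0, -4.5]
grip_width: 0.17
grasp_force: 50.3
```

Call:
apply_moves:
  motion:
    - [[1,-2.8,0],[0,0,0],0]
    - [[2.4,-6.6,0],[0,0,0],0]
    - [[3.8,-10.3,0],[0,0,0],0]
    - [[5.1,-14.1,0],[0,0,0],0]
    - [[6.5,-17.9,0],[0,0,0],0]
    - [[6.8,-18.8,0],[0,0,0],0]
    - [[6.8,-18.8,0],[0,0,0],0]
    - [[6.8,-18.8,0],[0,0,0],0]
    - [[6.8,-18.8,0],[0,0,0],0]
    - [[6.8,-18.8,3],[0,0,0],0]
    - [[6.8,-18.8,6],[0,0,0],0]
    - [[6.8,-18.8,10],[0,0,0],0]

```text
time: 29.8
ee_pos: [443.5, -181.1, 320.6]
eef_rot: [0.749, 3.051, -0.0]
contact_force: [-0.1, -0.1, -2.8]
grip_width: 0.17
grasp_force: 50.3
```

Call:
apply_moves:
  motion:
    - [[6.8,-18.8,12],[0,0,0],0]
    - [[6.8,-18.8,12],[0,0,0],0]
    - [[6.8,-18.8,12],[0,0,0],0]
    - [[6.8,-18.8,12],[0,0,0],0]
    - [[5.1,-14.1,10],[0,0,0],0]
    - [[3.8,-10.3,6],[0,0,0],0]
    - [[2.4,-6.6,3],[0,0,0],0]
    - [[1,-2.8,0],[0,0,0],0]
    - [[0,0,0],[0,0,0],0]

```text
time: 30.92
ee_pos: [359.2, -258.6, 254.3]
eef_rot: [0.749, 3.05, -0.0]
contact_force: [0.4, 0.1, -3.9]
grip_width: 0.173
grasp_force: 50.3
```

Run:
```python
from h import *
np.set_printoptions(precision=1,suppress=True)
s=sensors.state();print(s['ee_pos'],s['joint_pos'],s['contact_force'])
L={}
for c in ['wrist','scene','top']:
    p,T=T_of(c);im=snapshot(c);cv2.imwrite(f'pics/{c}8.png',im[:,:,::-1])
    for n in ['stirrup','basket','sample','heat_mat']:
        for q in spot_point(n,c)[:1]:
            print(c,n,round(q['p'],2),q['position'],atz(ray(p,T,q['position']),8) if n=='heat_mat' else ''); L.setdefault(n,[]).append(ray(p,T,q['position']))
for n in L:
    if len(L[n])>1: print(n,*tri(L[n]))
```

```text
[ 359.2 -258.6  254.3] [-0.7  0.1  2.   0.   1.1 -1.7] [ 0.4  0.1 -3.9]
wrist basket 0.66 [255.9, 171.0] 
wrist sample 0.85 [260.0, 166.7] 
wrist heat_mat 0.74 [252.5, 147.9] [ 349.1 -263.4    8. ]
scene stirrup 0.95 [238.9, 215.7] 
scene basket 0.89 [242.5, 235.9] 
scene sample 0.41 [238.9, 233.7] 
scene heat_mat 0.84 [243.1, 263.9] [ 340.6 -276.5    8. ]
top stirrup 0.55 [257.5, 242.7] 
top basket 0.53 [181.2, 158.3] 
top heat_mat 0.93 [260.3, 248.1] [ 353.7 -266.6    8. ]
basket [ 459.9 -173.5   82.5] [133.2289769453942, 84.3796566344895, 204.1193873379643]
sample [ 353.7 -254.6  103.5] [1.2749390745468916, 1.2749390745467928]
heat_mat [ 353.9 -266.3  -10.7] [2.059126341252772, 0.4533467222646711, 1.6530209963227536]
stirrup [ 353.6 -255.1  168.6] [0.8554757034368409, 0.8554757034368345]
```

Call:
apply_moves:
  motion:
    - [[2,-4,10],[0,0,0],0]
    - [[2,-5,12],[0,0,0],0]
    - [[0,0,12],[0,0,0],0]
    - [[0,0,12],[0,0,0],0]
    - [[0,0,10],[0,0,0],0]
    - [[0,0,8],[0,0,0],0]
    - [[0,0,5],[0,0,0],0]
    - [[0,0,3],[0,0,0],0]
    - [[0,0,2],[0,0,0],0]
    - [[0,0,2],[0,0,0],0]
    - [[0,0,2],[0,0,0],0]
    - [[0,0,2],[0,0,0],0]

```text
time: 33.17
ee_pos: [351.2, -264.7, 174.0]
eef_rot: [0.749, 3.051, -0.0]
contact_force: [-0.5, 0.7, -3.9]
grip_width: 0.171
grasp_force: 50.3
```

Call:
apply_moves:
  motion:
    - [[0,0,2],[0,0,0],0]
    - [[0,0,2],[0,0,0],0]
    - [[0,0,2],[0,0,0],0]
    - [[0,0,2],[0,0,0],0]
    - [[0,0,0],[0,0,0],0]

```text
time: 33.8
ee_pos: [351.3, -264.7, 166.0]
eef_rot: [0.749, 3.051, -0.0]
contact_force: [0.1, 0.2, -1.8]
grip_width: 0.174
grasp_force: 50.7
```

Call:
apply_moves:
  motion:
    - [[0,0,3],[0,0,0],0]
    - [[0,0,3],[0,0,0],0]
    - [[0,0,3],[0,0,0],0]
    - [[0,0,3],[0,0,0],0]
    - [[0,0,2],[0,0,0],0]
    - [[0,0,0],[0,0,0],0]

```text
time: 34.55
ee_pos: [351.1, -264.5, 151.8]
eef_rot: [-0.749, -3.051, -0.0]
contact_force: [-0.5, 0.9, -0.9]
grip_width: 0.173
grasp_force: 50.7
```

Call:
apply_moves:
  motion:
    - [[4,0,0],[0,0,0],0]
    - [[4,0,0],[0,0,0],0]
    - [[4,0,0],[0,0,0],0]

```text
time: 34.92
ee_pos: [340.3, -258.9, 152.1]
eef_rot: [0.75, 3.051, 0.0]
contact_force: [-0.0, -0.3, -1.2]
grip_width: 0.174
grasp_force: 50.7
```

Call:
apply_moves:
  motion:
    - [[4,0,0],[0,0,0],0]
    - [[5,0,0],[0,0,0],0]
    - [[5,0,0],[0,0,0],0]
    - [[3,0,0],[0,0,0],0]
    - [[0,0,-5],[0,0,0],0]
    - [[0,0,-5],[0,0,0],0]
    - [[0,0,-5],[0,0,0],0]
    - [[0,0,-5],[0,0,0],0]
    - [[0,0,-5],[0,0,0],0]

```text
time: 36.05
ee_pos: [325.6, -251.2, 177.4]
eef_rot: [0.75, 3.051, -0.0]
contact_force: [0.6, -0.3, -1.5]
grip_width: 0.173
grasp_force: 50.7
```

Run:
```python
from h import *
P,M=cur();D=Rdown(2.54)
plan([(P+[0,0,113],M,5),([468.8,-400.4,290],D,8)],0)
np.set_printoptions(precision=1,suppress=True)
L={}
for c in ['scene','top']:
    p,T=T_of(c);snapshot(c)
    for n in ['stirrup','basket','sample','rest_cradle']:
        for q in spot_point(n,c)[:1]: L.setdefault(n,[]).append(ray(p,T,q['position']))
for n in L:
    if len(L[n])>1: print(n,*tri(L[n]))
```

```text
[[[0, 0, -23], [0, 0, 0], 0], [[0, 0, -22], [0, 0, 0], 0], [[0, 0, -23], [0, 0, 0], 0], [[0, 0, -22], [0, 0, 0], 0], [[0, 0, -23], [0, 0, 0], 0], [[-25, -8, 0], [0, 0, 0.015], 0], [[-25, -8, 0], [0, 0, 0.015], 0], [[-25, -8, 0], [0, 0, 0.015], 0], [[-25, -7, 0], [0, 0, 0.015], 0], [[-25, -7, 0], [0, 0, 0.015], 0], [[-25, -6, 0], [0, 0, 0.015], 0], [[-25, -6, 0], [0, 0, 0.015], 0]]
[[[-24.1, -5.5, 0.4], [0, 0, 0.015], 0]]
sample [ 551.6 -275.5  -33.4] [148.14423320469788, 148.1442332046979]
rest_cradle [ 468.2 -398.3  151.2] [1.483746019530251, 1.4837460195301997]
```

Call:
apply_moves:
  motion:
    - [[0,0,-23],[0,0,0],0]
    - [[0,0,-22],[0,0,0],0]
    - [[0,0,-23],[0,0,0],0]
    - [[0,0,-22],[0,0,0],0]
    - [[0,0,-23],[0,0,0],0]
    - [[-25,-8,0],[0,0,0.015],0]
    - [[-25,-8,0],[0,0,0.015],0]
    - [[-25,-8,0],[0,0,0.015],0]
    - [[-25,-7,0],[0,0,0.015],0]
    - [[-25,-7,0],[0,0,0.015],0]
    - [[-25,-6,0],[0,0,0.015],0]
    - [[-25,-6,0],[0,0,0.015],0]

```text
time: 38.05
ee_pos: [452.2, -382.9, 289.5]
eef_rot: [-0.909, -3.006, -0.001]
contact_force: [0.1, -0.9, -1.8]
grip_width: 0.175
grasp_force: 50.8
```

Call:
apply_moves:
  motion:
    - [[-24,-5.5,0],[0,0,0.015],0]
    - [[0,0,0],[0,0,0],0]

```text
time: 38.3
ee_pos: [469.2, -401.0, 289.2]
eef_rot: [-0.931, -3.0, -0.0]
contact_force: [-0.1, -0.5, -1.4]
grip_width: 0.171
grasp_force: 50.7
```

Run:
```python
from h import *
np.set_printoptions(precision=2,suppress=True)
s=sensors.state();print(s['time'],s['ee_pos'],s['eef_rot'],s['contact_force'])
print(R.from_matrix(cur()[1].T@Rdown(2.54)).as_rotvec(), cur()[1].T@(np.array([468.8,-400.4,290])-cur()[0]))
L={}
for c in ['scene','top','wrist']:
    p,T=T_of(c);im=snapshot(c);cv2.imwrite(f'pics/{c}9.png',im[:,:,::-1])
    for n in ['stirrup','basket','sample','rest_cradle']:
        for q in spot_point(n,c)[:1]: L.setdefault(n,[]).append(ray(p,T,q['position']));print(c,n,round(q['p'],2),q['position'])
for n in L:
    if len(L[n])>1: print(n,*tri(L[n]))
```

```text
38.3 [ 469.23 -400.95  289.21] [-0.93 -3.   -0.  ] [-0.07 -0.53 -1.43]
[ 0. -0. -0.] [ 0.67  0.21 -0.79]
scene stirrup 0.95 [241.6, 239.0]
scene basket 0.74 [243.7, 260.8]
scene sample 0.44 [242.2, 255.6]
scene rest_cradle 0.73 [308.1, 219.6]
wrist basket 0.55 [296.1, 10.1]
wrist sample 0.57 [300.9, 7.6]
wrist rest_cradle 0.8 [256.4, 173.3]
basket [ 353.46 -266.72    4.33] [2.0477716013278746, 2.047771601327779]
sample [ 355.53 -262.08   20.27] [0.2763499994820694, 0.2763499994818893]
rest_cradle [ 465.66 -401.51  150.33] [0.03264180506164775, 0.03264180506160213]
```

Call:
apply_moves:
  motion:
    - [[0,0,20],[0,0,0],0]
    - [[0,0,22],[0,0,0],0]
    - [[0,0,22],[0,0,0],0]
    - [[0,0,22],[0,0,0],0]
    - [[0,0,22],[0,0,0],0]
    - [[0,0,20],[0,0,0],0]
    - [[0,0,12],[0,0,0],0]
    - [[0,0,7],[0,0,0],0]
    - [[0,0,4],[0,0,0],0]
    - [[0,0,0],[0,0,0],0]

```text
time: 40.3
ee_pos: [468.8, -400.4, 139.2]
eef_rot: [0.931, 3.0, -0.0]
contact_force: [0.7, -0.3, -0.9]
grip_width: 0.171
grasp_force: 50.7
```

Call:
apply_moves:
  motion:
    - [[0,0,2],[0,0,0],0]
    - [[0,0,1.5],[0,0,0],0]
    - [[0,0,1.5],[0,0,0],0]
    - [[0,0,1],[0,0,0],0]
    - [[0,0,0],[0,0,0],0]

```text
time: 40.92
ee_pos: [468.8, -400.4, 134.2]
eef_rot: [0.931, 3.0, -0.0]
contact_force: [-2.7, 2.4, 8.5]
grip_width: 0.174
grasp_force: 52.1
```

Call:
apply_moves:
  motion:
    - [[0,0,-1],[0,0,0],20]
    - [[0,0,0],[0,0,0],26]
    - [[0,0,0],[0,0,0],40]
    - [[0,0,0],[0,0,0],50]
    - [[0,0,0],[0,0,0],50]
    - [[0,0,-10],[0,0,0],50]
    - [[0,0,-20],[0,0,0],50]
    - [[0,0,-30],[0,0,0],50]
    - [[0,0,-30],[0,0,0],50]
    - [[0,0,-30],[0,0,0],50]
    - [[0,0,-30],[0,0,0],50]
    - [[0,0,0],[0,0,0],50]

```text
time: 42.42
ee_pos: [469.9, -401.3, 287.4]
eef_rot: [0.929, 2.995, -0.004]
contact_force: [0.2, -0.7, 0.0]
grip_width: 0.584
grasp_force: 0.0
```

Run:
```python
from h import *
np.set_printoptions(precision=1,suppress=True)
L={}
for c in ['scene','wrist']:
    p,T=T_of(c);im=snapshot(c);cv2.imwrite(f'pics/{c}10.png',im[:,:,::-1])
    if c=='scene': a=im[:,:,::-1]
    for n in ['hook','rest_cradle','basket','sample','lid_handle']:
        for q in spot_point(n,c)[:1]: L.setdefault(n,[]).append(ray(p,T,q['position']));print(c,n,round(q['p'],2),q['position'])
for n in L:
    if len(L[n])>1: print(n,*tri(L[n]))
cv2.imwrite('pics/fin.png',cv2.resize(a[80:300,170:370],None,fx=2.7,fy=2.7,interpolation=cv2.INTER_CUBIC))
```

```text
scene hook 0.83 [309.4, 217.7]
scene rest_cradle 0.77 [306.9, 216.9]
scene basket 0.98 [243.4, 260.0]
scene sample 0.42 [242.2, 257.1]
scene lid_handle 0.7 [274.8, 104.7]
wrist hook 0.69 [262.4, 181.1]
wrist rest_cradle 0.66 [261.0, 180.4]
wrist basket 0.89 [298.1, 7.2]
wrist sample 0.6 [302.3, 6.8]
hook [ 473.7 -400.1  150.4] [0.7986888978445131, 0.7986888978446213]
rest_cradle [ 469.  -397.6  156.3] [2.0293922590788136, 2.0293922590788593]
basket [ 352.8 -265.2    7.7] [2.8581577831466656, 2.858157783146834]
sample [ 355.5 -260.8   13.9] [1.4003334520925506, 1.4003334520927389]
```

View pics/fin.png

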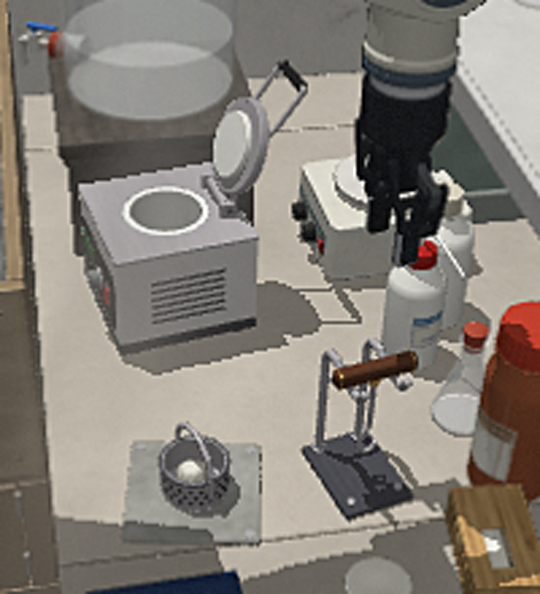

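The lid is open, with its bar at (290,75). The basket stands upright near the mat's middle (193,475) with the sample in it. The hook hangs across its fork (375,370), and the gripper is clear.

```bash
python3 -c "
from cell import ticket;print(ticket.finish_job())"
```

```text
the job is handed in; nothing more can be done
None
```

I handed the job in at about 43 s of the 70 s: the lid is open, the basket stands on the mat with the sample in it, and the hook hangs in its fork. The hand-in gave no verdict, so I am going by the last picture and position check.

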